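# Index the cup on the banding wheel

### The arm

A 7-joint arm with a two-finger parallel gripper is mounted at the origin on the work surface. World frame = base frame: x ahead of the robot, y to its left, z up, the work surface at z = 0. Lengths are in m, angles in rad, forces in N, time in s.
With the tool pointing down it reaches from about 0.35 to 0.9 m from the base axis. Payload 8.1 kg.
Tool frame: the origin (TCP) lies between the finger pads; the fingertips stand ahead of it and the grasp point (between the pads) is the TCP (arm.nose_length is the z of the fingertips in the tool frame, in m); z points along the fingers, y is the line along which they close (so a half turn about z gives the same grasp; the last joint's range is limited). The gripper opens to 92 mm and grips with 3 to 60 N. Pads are 19 mm wide; open, the fingers measure 130 mm over their backs; the gripper's body (75 mm by 190 mm) begins 47 mm behind the grasp point.
Start: joints at [-1.268, 0.434, 0.025, 1.573, -0.012, 1.134, -0.075], TCP at [0.247, 0.574, 0.212] pointing down, gripper open.
Joint ranges: [-2.62, 2.62], [-0.44, 2.09], [-1.27, 1.32], [0.08, 2.57], [-1.32, 4.46], [0.12, 2], [-2.74, 2.74]. Speed limits (rad/s): [2.22, 2.22, 3.01, 3.01, 3.14, 3.14, 3.14].

### API

Orientations are given as a rotation vector (axis times angle).
In Python, from cell import sensors, optics, arm gives the robot as it stands.
- The arm moves only by the tool arm_command, never from a script. Its argument "deltas" is one flat list of numbers, 7 for each row, row after row: the turn, a rotation vector about the world's x, y, z as a fraction of full scale, then the shift along the world's x, y, z as a fraction of full scale, then the finger opening in mm, from 0 to 91.8. In form: [wx, wy, wz, dx, dy, dz, fingers, wx, wy, wz, dx, dy, dz, fingers, ...]. A call has 1 to 20 rows; each row is the pose to reach, as a shift and turn from the pose commanded when the call began; what a row does not reach only later rows make up. Full scale, the value 1, is 1 m for a shift and 90 degrees for a turn. A row lasts 1/10 s, in which the tool goes at most 50 mm and 8.59 degrees, less where a joint would pass 70% of its speed; a pose out of reach is approached as far as the arm can. A call with a number of a shift or a turn outside -1 to 1 is refused whole. A call with a gripper value outside its range is refused whole. The fingers move at their own pace and stop on an object; "force" is the grip in N (left out, the last holds). Time passes only in rows, so rows that repeat a pose let the fingers close. It gives the time, the measured TCP pose, the force, the opening and the grip force at its end, in the units of the state.
- sensors.observe(): the state, without advancing time (a new reading comes with each control period).
- optics.get_image(name): name is "scene" or "top"; returns the picture (400x640x3 uint8, blue, green, red); there is no depth.
- optics.calibration(name): a dict with "camera_matrix" (3x3 intrinsics, pixels), "rvec" (rotation vector, rad) and "tvec" (3), from world to camera coordinates, as OpenCV has them. Camera axes: x right, y down, z forward; pixel columns grow to the right and rows downward; lengths in m; the calibration is good to about 2 mm. A picture is of the moment at which its call begins. calibration takes no time and is no camera call.
- arm.sign_off(): hands the job in; it is judged then, once.
The state is a dict: "clock": time; "joints": joint angles; "dq": joint speeds; "joint_efforts": joint torques, N m; "position": TCP position; "ee_rot": TCP orientation; "force": force on the tool from outside, world axes, zero at the start; "ft_torque": the same for the moment, N m; "width": opening from 0.0 (shut) to 1.0 (fully open); "gripper_force": force on a finger pad.
Only numpy, scipy, OpenCV 4.12 (cv2) and the standard library are available. Lean on these libraries where they do the work, as an engineer would, in place of code of your own. Each camera call takes 0.05 s, during which the arm holds its last target. There are 200 camera calls.

### The job

Bring the blue cup round for decorating: turn the banding wheel by pushing its spokes or their upright pegs with a fingertip, gently enough that the cup rides along in the middle of the wheel, until the cup's handle points straight at the red pointer. Do not touch the cup or pick anything up, and leave the pointer, jars, bowl and brush alone; let go of the wheel when done.

Things in the scene. Friction and masses are not known exactly. Their poses are not given: they have to be found in the camera images.
- stand: Grey round cast foot of the banding wheel, fixed to the table, 140 mm across; origin under its centre on the table, its z axis is the wheel's turning axis. It does not turn.
- head (a joint): Angle of the wheel head (rad) about the stand's vertical axis, growing anticlockwise seen from above; 0 when the yellow peg lies along the stand's +x. Turns either way with no stop within three turns, with light friction (about 1 to 2 N at a peg), and stays where it is left. The head is an aluminium disc 170 mm across, its top 62 mm above the table, with four spokes 90 degrees apart.
- peg0 (a point): Centre of the top of the yellow peg, 115 mm above the table. Each of the four spokes (steel, 10 mm thick, centre line 56 mm above the table) ends in such an upright round peg, 16 mm thick, centred 130 mm from the wheel's axis and standing from 50 to 115 mm above the table. One peg is yellow, three are black.
- peg1 (a point): Centre of the top of the black peg 90 degrees anticlockwise (from above) of the yellow one.
- peg2 (a point): Centre of the top of the black peg opposite the yellow one.
- peg3 (a point): Centre of the top of the black peg 90 degrees clockwise of the yellow one.
- cup: Blue ceramic cup, 76 mm across, 60 mm high, about 0.2 kg, standing loose in the middle of the wheel head (rim 122 mm above the table); it turns with the head by friction alone. Origin under its centre. Its one handle is on its own +y side and reaches about 75 mm at most from the cup's centre.
- cup_handle (a point): Point on the handle, 60 mm from the cup's axis along the cup's +y, 30 mm above the cup's foot.
- pointer: Red pointer (arrow head) on a steel post and a grey foot, fixed to the table beside the wheel, all of it lower than 75 mm above the table. Origin on the wheel's axis at table height; its +x runs from the wheel's axis out to the pointer: the arrow's tip is 175 mm from the axis and the foot ends at 246 mm; foot 50 mm wide. The arrow points at the wheel's axis.
- pointer_tip (a point): Tip of the red arrow, 55 mm above the table, 175 mm from the wheel's axis.
- jar_green: Loose glaze jar with a green cap, 60 mm across, 75 mm high; origin under its centre. Leave alone.
- jar_yellow: Loose glaze jar with a yellow cap, 60 mm across, 75 mm high; origin under its centre. Leave alone.
- bowl: Loose small terracotta bowl, 90 mm across, 40 mm high; origin under its centre. Leave alone.
- brush: Loose brush, 190 mm long, lying flat; origin under its middle, handle to its -x. Leave alone.
There are look-alikes about, which are no part of the job. Leave any pink or purple look-alike of the pointer alone.

How it is judged:
At the end, for the whole second after the job is handed in: The cup's handle points at the red pointer within 0.12 rad (7 degrees), the cup stands upright on the wheel head with its centre within 20 mm of the wheel's axis, wheel and cup are at rest, and jars, bowl and brush lie within 20 mm of where they began (angle between the y axis of cup and the x axis of pointer, either way round below 0.12 rad and x of cup_handle in the frame of pointer above 0.03 m and horizontal distance between cup and stand below 0.02 m and height (world z) of cup between 0.057 and 0.067 m and angle between cup's own z axis and vertical below 0.1 rad and linear speed of cup below 0.01 m/s and velocity of joint head between -0.05 and 0.05 rad/s and distance of each of jar_green, jar_yellow, bowl, brush from where it was at the start of the episode below 0.02 m); the robot touches nothing.
It fails at once if the robot touches the cup (contact force between any of the fingers, the arm and cup above 0.3 N).
It fails at once if the cup is lifted, tipped or slides more than 25 mm off the middle of the wheel (height (world z) of cup above 0.072 m or angle between cup's own z axis and vertical above 0.2 rad or horizontal distance between cup and stand above 0.025 m).
It fails at once if a jar, the bowl or the brush is moved more than 25 mm or lifted (distance of any of jar_green, jar_yellow, bowl, brush from where it was at the start of the episode above 0.025 m or height (world z) of any of jar_green, jar_yellow, bowl, brush above 0.012 m).
It fails at once if the robot pushes on the pointer with more than 5 N (contact force between any of the fingers, the arm and pointer above 5 N).
It also fails if it takes over 61 s, if anything falls off the work surface, if the arm or the gripper's body presses on something with over 40 N, if the wrist force passes 120 N, or if a joint passes its speed limit or range.

## Working session

There is one attempt and no reset: what is moved stays moved. The work goes in short steps, Python scripts to look and compute and a tool call to move; the robot and the scene stay as the last step left them, time stands still between calls to the robot, and variables do not carry over. Pictures are saved under pics/ and viewed, at most 10 in all, crops included, and the job is handed in when it is done.

Besides the shell and the picture viewer there is one more tool, called after "Call:" by a JSON object that holds its "op" and its "data", one argument or row to a line. arm_command: Moves the arm, as the interface text tells. Its arguments: {"type":"object","properties":{"deltas":{"type":"array","items":{"type":"number"}},"force":{"type":"number"}},"required":["deltas"]}

```bash
mkdir -p pics; ls
python3 - <<'E'
from cell import sensors, optics, arm
import cv2
for n in("top","scene"):
    cv2.imwrite(f"pics/{n}0.png",optics.get_image(n))
    print(n,optics.calibration(n))
print(sensors.observe(),arm.nose_length)
E
```

```text
pics
top {'camera_matrix': array([[437.07746767,   0.        , 318.9175484 ],
       [  0.        , 437.07746767, 198.93816443],
       [  0.        ,   0.        ,   1.        ]]), 'rvec': array([ 2.20361407, -2.14440395,  0.13638384]), 'tvec': array([0.02543478, 0.47361912, 1.22264701])}
scene {'camera_matrix': array([[374.11233048,   0.        , 315.74600015],
       [  0.        , 374.11233048, 196.02940355],
       [  0.        ,   0.        ,   1.        ]]), 'rvec': array([ 1.59900482,  2.21331656, -0.64570421]), 'tvec': array([ 0.09699247, -0.32871047,  1.3715581 ])}
{'clock': 0.1, 'joints': array([-1.26758077,  0.43514926,  0.02500394,  1.57401856, -0.01161422,
        1.13397377, -0.07512231]), 'dq': array([-6.32979410e-05, -1.63038845e-03, -1.35843512e-03, -1.21316989e-03,
       -9.91986456e-04,  3.26302369e-05,  8.82420833e-04]), 'joint_efforts': array([ 3.30905990e-03, -6.69126892e+01,  9.87751409e-01, -3.15149868e+01,
       -6.06679218e-02,  3.73265496e-02,  4.19761591e-05]), 'position': array([0.24660407, 0.57377262, 0.2112215 ]), 'ee_rot': array([-6.33249698e-01, -3.07694843e+00,  2.19092494e-03]), 'force': array([-0.06062772, -0.16653498, -0.09760304]), 'ft_torque': array([-0.03775414,  0.03907182,  0.04593375]), 'gripper_force': 0.0, 'width': 1.0032104398634762} 0.019
```

View pics/top0.png

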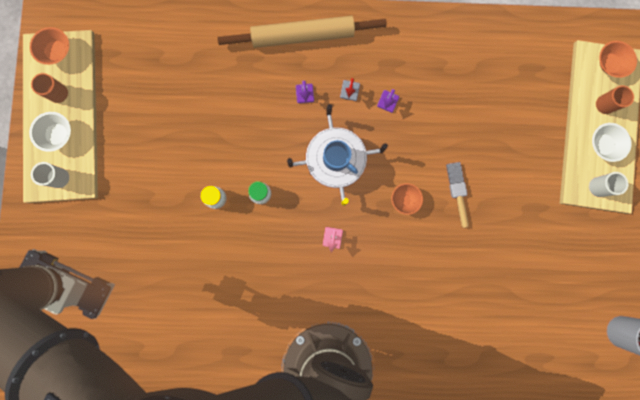

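View pics/scene0.png

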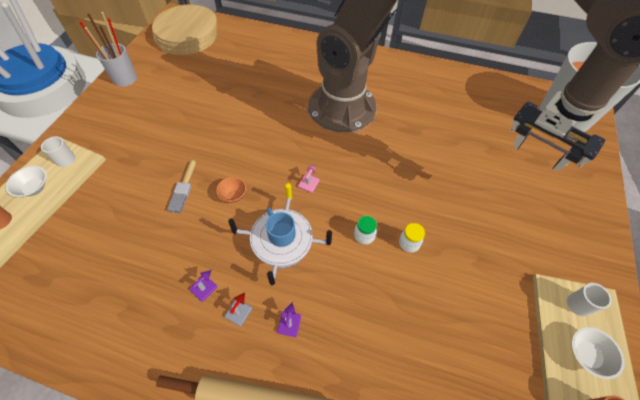

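The top view shows the wheel at about (337,157), the yellow peg at (346,201), the red arrow at (350,88) and the cup handle to the lower right at about (352,168). The two purple and one pink pointers are look-alikes. Next I'll measure these.

```bash
cat > h.py <<'E'
import numpy as np,cv2
from cell import sensors, optics, arm
def ray(n,px,z):
    c=optics.calibration(n);R=cv2.Rodrigues(c["rvec"])[0];t=c["tvec"]
    o=-R.T@t
    d=R.T@np.linalg.inv(c["camera_matrix"])@np.r_[px,1.]
    return (o+d*(z-o[2])/d[2])[:2]
def proj(n,P):
    c=optics.calibration(n)
    return cv2.projectPoints(np.float64(P).reshape(-1,1,3),c["rvec"],c["tvec"],c["camera_matrix"],None)[0][:,0]
def blobs(im,lo,hi,roi,amin=8):
    m=cv2.inRange(cv2.cvtColor(im,cv2.COLOR_BGR2HSV),np.array(lo),np.array(hi))
    k=np.zeros_like(m);x0,y0,x1,y1=roi;k[y0:y1,x0:x1]=m[y0:y1,x0:x1]
    n,l,s,c=cv2.connectedComponentsWithStats(k)
    return [(c[i].round(1),s[i]) for i in range(1,n) if s[i,4]>=amin],k
E
python3 - <<'E'
from h import *
T=cv2.imread("pics/top0.png");S=cv2.imread("pics/scene0.png")
for nm,lo,hi,z in(("yellow",(22,150,120),(34,255,255),.112),("black",(0,0,0),(180,255,50),.11),("red",(0,190,90),(5,255,255),.055),("white disc",(0,0,170),(180,40,255),.062),("blue",(95,60,30),(120,255,255),.115)):
    for c,s in blobs(T,lo,hi,(280,70,400,215))[0]: print(nm,c,s,ray("top",c,z).round(4))
for nm,lo,hi,z in(("yellow",(22,150,120),(34,255,255),.105),("black",(0,0,0),(180,255,50),.1),("red",(0,190,90),(5,255,255),.055)):
    for c,s in blobs(S,lo,hi,(215,175,340,325))[0]: print("S",nm,c,s,ray("scene",c,z).round(4))
for nm,c,z in(("green",(259,192),.075),("yel",(212,196),.075),("bowl",(407,199),.04),("pink",(333,238),.03)):print(nm,ray("top",c,z))
a=cv2.resize(T[70:220,270:420],None,fx=4,fy=4,interpolation=cv2.INTER_CUBIC)
cv2.imwrite("pics/crop.png",a[:600,:600])
E
```

```text
yellow [344.7 201.3] [341 198   8   7  38] [ 0.459  -0.0289]
red [349.7  89.8] [347  84   7  11  34] [ 0.7867 -0.0412]
white disc [331.5 156.3] [ 295  116   84   83 1835] [0.5899 0.0068]
white disc [359.5 162.2] [357 158   6   9  38] [ 0.5754 -0.072 ]
blue [337.8 155.9] [323 140  34  33 720] [ 0.5804 -0.0078]
S yellow [288.4 190.2] [285 183   7  16  87] [ 0.4718 -0.0277]
S black [232.7 225.8] [230 220   6  13  49] [ 0.6212 -0.1292]
S black [328.4 237.1] [327 231   4  13  44] [0.5732 0.1207]
S black [270.6 277.7] [268 272   6  12  46] [0.7226 0.0194]
S red [238.2 301.1] [231 294  13  19  79] [ 0.7897 -0.0445]
green [0.48182022 0.2036508 ]
yel [0.46717141 0.33113704]
bowl [ 0.47802509 -0.21083799]
pink [ 0.36265268 -0.0041888 ]
```

View pics/crop.png

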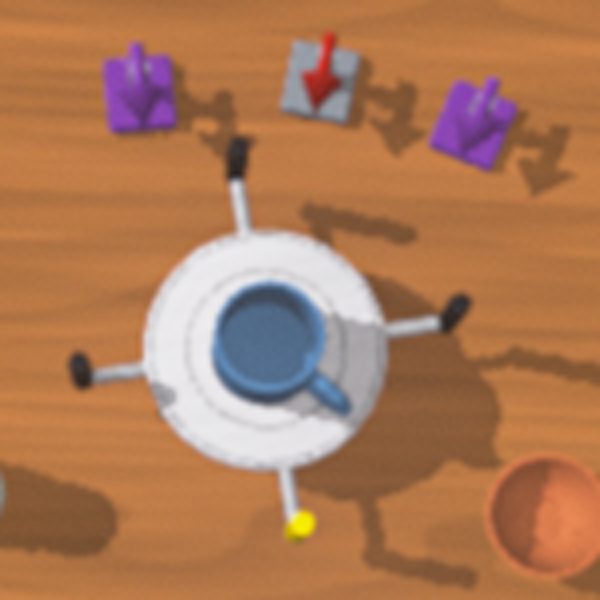

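Run:
```python
from h import *
f=lambda x,y,z:ray("top",(270+(x+.5)/4-.5,70+(y+.5)/4-.5),z)
C=f(266,349.5,.062);print("C",C)
for n,P in dict(rim=f(268,340,.122),hand=f(340,404,.09),handin=f(318,385,.115),tip=f(316,108,.055),foot=f(320,80,.005),y=f(301,522,.115),p1=f(463,300,.115),p2=f(238,143,.115),p3=f(79,359,.115),purpL=f(140,93,.005),purpR=f(474,124,.005)).items():
    d=P-C;print(n,P.round(4),"r",np.hypot(*d).round(4),"ang",np.degrees(np.arctan2(d[1],d[0])).round(1))
```

```text
C [ 0.58826476 -0.00618506]
rim [ 0.5823 -0.0042] r 0.0063 ang 161.3
hand [ 0.5462 -0.056 ] r 0.0652 ang -130.2
handin [ 0.5542 -0.0387] r 0.0471 ang -136.4
tip [ 0.7664 -0.0385] r 0.1811 ang -10.3
foot [ 0.8058 -0.0451] r 0.221 ang -10.1
y [ 0.4618 -0.0291] r 0.1285 ang -169.7
p1 [ 0.6151 -0.1353] r 0.1318 ang -78.3
p2 [0.719  0.0188] r 0.1331 ang 10.8
p3 [0.567  0.1215] r 0.1294 ang 99.4
purpL [0.7913 0.0889] r 0.2242 ang 25.1
purpR [ 0.7757 -0.1607] r 0.2429 ang -39.5
```

Call:
{"op": "arm_command", "data": {
  "deltas": [0,0,-0.07,0.015,-0.043,0,36,0,0,-0.14,0.03,-0.086,0,36,0,0,-0.21,0.045,-0.129,0,36,0,0,-0.28,0.06,-0.172,0,36,0,0,-0.35,0.075,-0.215,0,36,0,0,-0.42,0.09,-0.258,0,36,0,0,-0.49,0.105,-0.301,0,36,0,0,-0.56,0.12,-0.344,0,36,0,0,-0.63,0.135,-0.387,0,36,0,0,-0.7,0.15,-0.43,0,36,0,0,-0.77,0.165,-0.473,0,36,0,0,-0.84,0.18,-0.516,0,36,0,0,-0.91,0.195,-0.559,0,36,0,0,-0.98,0.215,-0.603,0,36,0,0,-0.98,0.215,-0.603,0,36],
  "force": 5
}}

```text
clock: 1.6
position: [0.4633, -0.0351, 0.2124]
ee_rot: [2.604, 1.752, 0.0]
force: [-0.4, 0.4, -0.4]
width: 0.391
gripper_force: 0.0
```

Call:
{"op": "arm_command", "data": {
  "deltas": [0,0,-0.08,0,0,0,36,0,0,-0.16,0,0,0,36,0,0,-0.24,0,0,0,36,0,0,-0.32,0,0,0,36,0,0,-0.4,0,0,0,36,0,0,-0.48,0,0,0,36,0,0,-0.56,0,0,0,36,0,0,-0.64,0,0,0,36,0,0,-0.65,0,0,-0.02,36,0,0,-0.65,0,0,-0.04,36,0,0,-0.65,0,0,-0.04,36]
}}

```text
clock: 2.7
position: [0.4598, -0.0283, 0.17]
ee_rot: [3.129, 0.276, -0.007]
force: [-0.5, 0.3, -0.7]
width: 0.392
gripper_force: 0.0
```

Run:
```python
from h import *
s=sensors.observe();print(s["position"],s["joints"].round(2),s["width"]);R=cv2.Rodrigues(s["ee_rot"])[0];print("tooly",R[:,1],"z",R[:,2])
S=optics.get_image("scene")
cv2.imwrite("pics/s1.png",cv2.resize(S[120:300,200:400],None,fx=3,fy=3))
p=s["position"]
print(proj("scene",[p,p+R[:,2]*.019]))
```

```text
[ 0.45984926 -0.02833521  0.17003234] [-0.69  0.25  0.78  2.05 -0.22  0.92 -1.18] 0.3924005496820849
tooly [ 1.74962604e-01 -9.84575078e-01 -4.45288219e-05] z [-4.27848650e-03 -7.15076740e-04 -9.99990592e-01]
[[288.37974788 173.07326791]
 [288.7827522  177.20755492]]
```

View pics/s1.png

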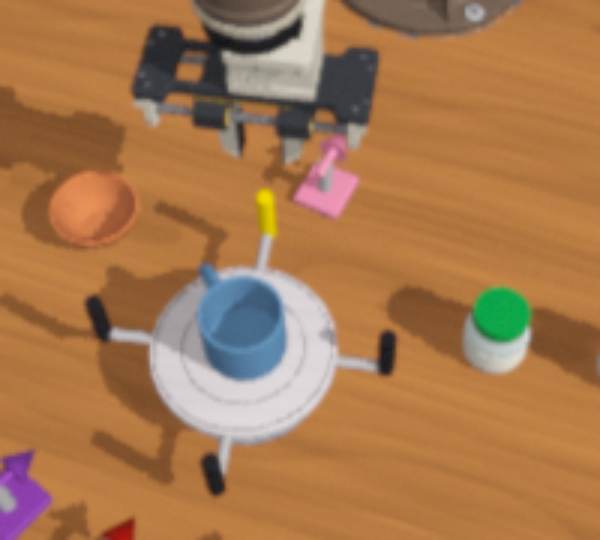

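The fingers hang just above the yellow peg, whose top is at about (288.3,185.5) in the full scene image, midway between them. I'll check this with a ray and then lower.

Run:
```python
from h import *
print(ray("scene",(288.2,185.3),.115),ray("scene",(288.4,190.2),.09))
S=cv2.imread("pics/scene0.png")
f=lambda x,y,z:ray("scene",(200+(x+.5)/3-.5,120+(y+.5)/3-.5),z)
C=f(243,352,.062);print("disc centre",C)
rim=f(241,319,.122);print("rim",rim)
h=f(207,268,.115);d=h-rim;print("handle",h,np.degrees(np.arctan2(d[1],d[0])))
```

```text
[ 0.46267116 -0.03113461] [ 0.4627147  -0.03203149]
disc centre [ 0.59516156 -0.00658617]
rim [ 0.59281104 -0.00458712]
handle [ 0.55106717 -0.05375887] -130.32925974401473
```

Call:
{"op": "arm_command", "data": {
  "deltas": [0,0,0,0,0,-0.02,36,0,0,0,0,0,-0.04,36,0,0,0,0,0,-0.055,36,0,0,0,0,0,-0.067,36,0,0,0,0,0,-0.067,36]
}}

```text
clock: 3.25
position: [0.4613, -0.0287, 0.1045]
ee_rot: [3.129, 0.275, -0.002]
force: [0.3, 0.1, -0.6]
width: 0.392
gripper_force: 0.0
```

Run:
```python
from h import *
# circle shifts from p0 by angle a about C
C=np.array([.592,-.006]);p0=np.array([.462,-.029]);d=p0-C
def sh(a):
    a=np.radians(a);return np.array([[np.cos(a),-np.sin(a)],[np.sin(a),np.cos(a)]])@d-d
for blk in(0,40,80):
    for k in range(1,21):
        v=sh(blk+2*k)-sh(blk);print(f"0, 0, {2*k/90:.3f}, {v[0]:.4f}, {v[1]:.4f}, 0, 36,",end=" ")
    print("\n")
```

```text
0, 0, 0.022, 0.0009, -0.0045, 0, 36, 0, 0, 0.044, 0.0019, -0.0090, 0, 36, 0, 0, 0.067, 0.0031, -0.0135, 0, 36, 0, 0, 0.089, 0.0045, -0.0179, 0, 36, 0, 0, 0.111, 0.0060, -0.0222, 0, 36, 0, 0, 0.133, 0.0076, -0.0265, 0, 36, 0, 0, 0.156, 0.0094, -0.0308, 0, 36, 0, 0, 0.178, 0.0114, -0.0349, 0, 36, 0, 0, 0.200, 0.0135, -0.0390, 0, 36, 0, 0, 0.222, 0.0157, -0.0431, 0, 36, 0, 0, 0.244, 0.0181, -0.0470, 0, 36, 0, 0, 0.267, 0.0206, -0.0509, 0, 36, 0, 0, 0.289, 0.0232, -0.0547, 0, 36, 0, 0, 0.311, 0.0260, -0.0583, 0, 36, 0, 0, 0.333, 0.0289, -0.0619, 0, 36, 0, 0, 0.356, 0.0319, -0.0654, 0, 36, 0, 0, 0.378, 0.0351, -0.0688, 0, 36, 0, 0, 0.400, 0.0383, -0.0720, 0, 36, 0, 0, 0.422, 0.0417, -0.0752, 0, 36, 0, 0, 0.444, 0.0452, -0.0782, 0, 36, 

0, 0, 0.022, 0.0036, -0.0029, 0, 36, 0, 0, 0.044, 0.0073, -0.0057, 0, 36, 0, 0, 0.067, 0.0110, -0.0083, 0, 36, 0, 0, 0.089, 0.0149, -0.0108, 0, 36, 0, 0, 0.111, 0.0189, -0.0132, 0, 36, 0, 0, 0.133, 0.0229, -0.0154, 0, 36, 0, 0, 0.156, 0.0270, -0.0175, 0, 36, 0, 0, 0.178, 0.0312, -0.0195, 0, 36, 0, 0, 0.200, 0.0354, -0.0213, 0, 36, 0, 0, 0.222, 0.0397, -0.0
[... 403 characters left out ...]
, 0.0001, 0, 36, 0, 0, 0.044, 0.0092, 0.0003, 0, 36, 0, 0, 0.067, 0.0138, 0.0007, 0, 36, 0, 0, 0.089, 0.0184, 0.0013, 0, 36, 0, 0, 0.111, 0.0229, 0.0020, 0, 36, 0, 0, 0.133, 0.0274, 0.0029, 0, 36, 0, 0, 0.156, 0.0319, 0.0039, 0, 36, 0, 0, 0.178, 0.0364, 0.0051, 0, 36, 0, 0, 0.200, 0.0408, 0.0065, 0, 36, 0, 0, 0.222, 0.0451, 0.0080, 0, 36, 0, 0, 0.244, 0.0494, 0.0096, 0, 36, 0, 0, 0.267, 0.0537, 0.0114, 0, 36, 0, 0, 0.289, 0.0579, 0.0134, 0, 36, 0, 0, 0.311, 0.0620, 0.0155, 0, 36, 0, 0, 0.333, 0.0660, 0.0177, 0, 36, 0, 0, 0.356, 0.0699, 0.0201, 0, 36, 0, 0, 0.378, 0.0738, 0.0226, 0, 36, 0, 0, 0.400, 0.0776, 0.0253, 0, 36, 0, 0, 0.422, 0.0813, 0.0280, 0, 36, 0, 0, 0.444, 0.0848, 0.0309, 0, 36,
```

Call:
{"op": "arm_command", "data": {
  "deltas": [0,0,0.022,0.001,-0.0045,0,36,0,0,0.044,0.002,-0.009,0,36,0,0,0.056,0.0025,-0.011,0,36,0,0,0.067,0.003,-0.0135,0,36,0,0,0.078,0.004,-0.0155,0,36,0,0,0.089,0.0045,-0.018,0,36,0,0,0.111,0.006,-0.022,0,36,0,0,0.133,0.0075,-0.0265,0,36,0,0,0.156,0.0095,-0.031,0,36,0,0,0.178,0.0115,-0.035,0,36,0,0,0.2,0.0135,-0.039,0,36,0,0,0.222,0.0155,-0.043,0,36,0,0,0.244,0.018,-0.047,0,36,0,0,0.267,0.0205,-0.051,0,36,0,0,0.289,0.023,-0.0545,0,36,0,0,0.311,0.026,-0.0585,0,36,0,0,0.333,0.029,-0.062,0,36,0,0,0.378,0.035,-0.069,0,36,0,0,0.422,0.0415,-0.075,0,36,0,0,0.444,0.045,-0.078,0,36]
}}

```text
clock: 5.25
position: [0.5072, -0.1074, 0.105]
ee_rot: [2.845, 1.331, 0.0]
force: [-0.3, -0.1, -0.0]
width: 0.392
gripper_force: 0.0
```

Run:
```python
from h import *
s=sensors.observe();print(s["position"],s["force"],s["joints"].round(2))
S=optics.get_image("scene")
cv2.imwrite("pics/s2.png",cv2.resize(S[120:300,200:400],None,fx=3,fy=3))
```

```text
[ 0.50723517 -0.10742976  0.1050301 ] [-0.28279254 -0.10571456 -0.04794302] [-0.28  0.41  0.51  1.99 -0.27  0.81 -0.31]
```

View pics/s2.png

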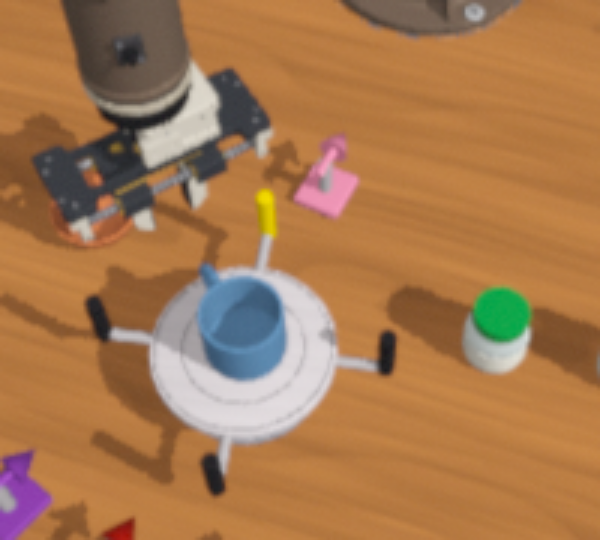

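Run:
```python
from h import *
s=sensors.observe();p=s["position"];R=cv2.Rodrigues(s["ee_rot"])[0]
for q in (p,):
  for o in(-.018,.018):
    print(((proj("scene",q+R@[0,o,.019])-[200,120])*3).round(), ((proj("scene",q+R@[0,o,.0])-[200,120])*3).round())
print("peg top proj",(proj("scene",[[.4627,-.031,.115],[.4627,-.031,.05]])-[200,120])*3, R[:,1])
T=optics.get_image("top");cv2.imwrite("pics/t2.png",cv2.resize(T[100:260,270:430],None,fx=3.5,fy=3.5))
```

```text
[[190. 221.]] [[188. 210.]]
[[156. 238.]] [[153. 227.]]
peg top proj [[264.72509662 195.96217718]
 [268.51017338 233.5437713 ]] [ 0.76835749 -0.64002017  0.00097924]
```

View pics/t2.png

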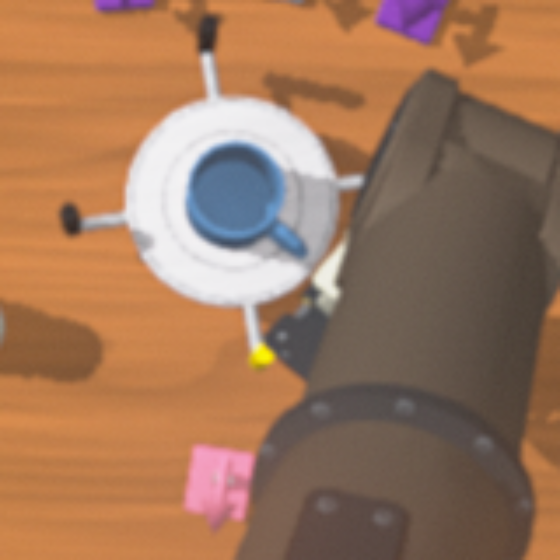

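The wheel has not moved. The yellow peg is still at crop (260,355), and the fingertips passed over it: they appear about 15 crop px (roughly 20 mm) higher than the nominal tip. I'll go back over the peg and lower further.

Call:
{"op": "arm_command", "data": {
  "deltas": [0,0,-0.022,-0.0035,0.003,0.01,36,0,0,-0.067,-0.01,0.009,0.01,36,0,0,-0.111,-0.016,0.016,0.01,36,0,0,-0.155,-0.022,0.0235,0.01,36,0,0,-0.2,-0.027,0.031,0.01,36,0,0,-0.244,-0.0315,0.039,0.01,36,0,0,-0.288,-0.0355,0.047,0.01,36,0,0,-0.333,-0.039,0.056,0.01,36,0,0,-0.377,-0.042,0.0645,0.01,36,0,0,-0.422,-0.0445,0.074,0.01,36,0,0,-0.444,-0.045,0.078,0.01,36,0,0,-0.444,-0.045,0.078,0,36]
}}

```text
clock: 6.55
position: [0.4623, -0.0278, 0.1053]
ee_rot: [-3.129, -0.276, -0.003]
force: [0.1, 0.7, -0.8]
width: 0.391
gripper_force: 0.0
```

Run:
```python
from h import *
s=sensors.observe();p=s["position"];R=cv2.Rodrigues(s["ee_rot"])[0];print(p,s["force"])
for z in(.019,0):print([((proj("scene",p+R@[0,o,z])-[240,150])*6).round() for o in(-.028,.028)])
print((proj("scene",[[.4627,-.031,.115],[.4627,-.031,.05]])-[240,150])*6)
S=optics.get_image("scene");cv2.imwrite("pics/s3.png",cv2.resize(S[150:220,240:340],None,fx=6,fy=6))
```

```text
[ 0.46225641 -0.02776932  0.10529501] [ 0.07949995  0.6786245  -0.76151021]
[array([[358., 254.]]), array([[242., 240.]])]
[array([[357., 232.]]), array([[239., 218.]])]
[[289.45019323 211.92435436]
 [297.02034675 287.0875426 ]]
```

View pics/s3.png

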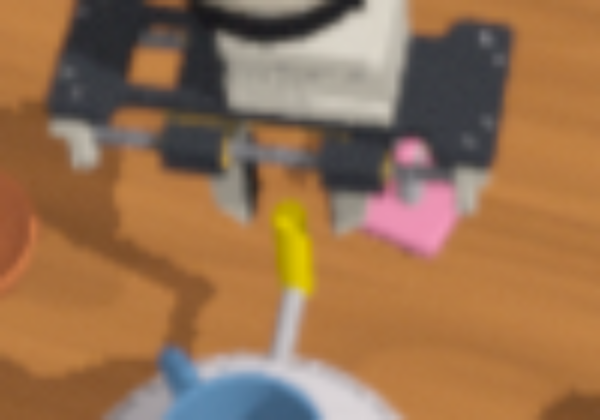

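Both tips (245,218) and (345,233) straddle the peg top at (289,205), but they sit hardly lower than it. I'll lower 20 mm and go 4 mm inward.

Call:
{"op": "arm_command", "data": {
  "deltas": [0,0,0,0.002,0,-0.01,36,0,0,0,0.004,0,-0.02,36,0,0,0,0.004,0,-0.02,36,0,0,0.022,0.005,-0.0045,-0.02,36,0,0,0.044,0.006,-0.009,-0.02,36,0,0,0.056,0.0065,-0.011,-0.02,36,0,0,0.067,0.007,-0.0135,-0.02,36,0,0,0.078,0.008,-0.0155,-0.02,36,0,0,0.089,0.0085,-0.018,-0.02,36,0,0,0.1,0.009,-0.02,-0.02,36]
}}

```text
clock: 7.6
position: [0.4708, -0.0488, 0.0849]
ee_rot: [3.098, 0.522, 0.0]
force: [0.3, 1.1, -0.8]
width: 0.391
gripper_force: 0.5
```

Run:
```python
from h import *
s=sensors.observe();print(s["position"],s["force"])
S=optics.get_image("scene")
for nm,lo,hi,z in(("yellow",(22,150,120),(34,255,255),.09),("black",(0,0,0),(180,255,50),.1)):
    for c,q in blobs(S,lo,hi,(215,175,340,325))[0]: print("S",nm,c,q[4],ray("scene",c,z).round(4))
cv2.imwrite("pics/s4.png",cv2.resize(S[150:220,240:340],None,fx=6,fy=6))
```

```text
[ 0.47083509 -0.04882804  0.08492784] [ 0.30223574  1.08086528 -0.81443832]
S yellow [285.1 190.4] 78 [ 0.4663 -0.0407]
S black [231.8 228.7] 50 [ 0.6298 -0.1278]
S black [328.7 234.3] 44 [0.5652 0.119 ]
S black [274.2 278.2] 44 [0.721  0.0282]
```

The wheel now turns with the peg, with about 1 N of force. I'll continue along the arc.

Run:
```python
from h import *
C=np.array([.592,-.006]);p0=np.array([.471,-.049]);d=p0-C
def sh(a):
    a=np.radians(a);return np.array([[np.cos(a),-np.sin(a)],[np.sin(a),np.cos(a)]])@d-d
for blk in(0,40,80):
    for k in range(1,21):
        v=sh(blk+2*k)-sh(blk);print(f"{2*k/90:.3f}, {v[0]:.4f}, {v[1]:.4f}",end=" | ")
    print("\n")
```

```text
0.022, 0.0016, -0.0042 | 0.044, 0.0033, -0.0083 | 0.067, 0.0052, -0.0124 | 0.089, 0.0072, -0.0164 | 0.111, 0.0093, -0.0204 | 0.133, 0.0116, -0.0242 | 0.156, 0.0140, -0.0280 | 0.178, 0.0165, -0.0317 | 0.200, 0.0192, -0.0353 | 0.222, 0.0220, -0.0388 | 0.244, 0.0249, -0.0422 | 0.267, 0.0280, -0.0455 | 0.289, 0.0311, -0.0487 | 0.311, 0.0344, -0.0518 | 0.333, 0.0377, -0.0547 | 0.356, 0.0412, -0.0576 | 0.378, 0.0447, -0.0603 | 0.400, 0.0484, -0.0629 | 0.422, 0.0521, -0.0654 | 0.444, 0.0559, -0.0677 | 

0.022, 0.0039, -0.0022 | 0.044, 0.0079, -0.0043 | 0.067, 0.0119, -0.0062 | 0.089, 0.0160, -0.0080 | 0.111, 0.0202, -0.0096 | 0.133, 0.0244, -0.0111 | 0.156, 0.0287, -0.0124 | 0.178, 0.0330, -0.0136 | 0.200, 0.0374, -0.0147 | 0.222, 0.0418, -0.0156 | 0.244, 0.0462, -0.0163 | 0.267, 0.0507, -0.0169 | 0.289, 0.0551, -0.0173 | 0.311, 0.0596, -0.0176 | 0.333, 0.0641, -0.0177 | 0.356, 0.0686, -0.0176 | 0.378, 0.0730, -0.0174 | 0.400, 0.0775, -0.0171 | 0.422, 0.0820, -0.0166 | 0.444, 0.0864, -0.0159 | 

0.022, 0.0044, 0.0008 | 0.044, 0.0088, 0.0018 | 0.067, 0.0131, 0.0029 | 0.089, 0.0174, 0.0042 | 0.111, 0.0217, 0.0056 | 0.133, 0.0259, 0.0072 | 0.156, 0.0300, 0.0089 | 0.178, 0.0341, 0.0108 | 0.200, 0.0381, 0.0128 | 0.222, 0.0420, 0.0149 | 0.244, 0.0459, 0.0172 | 0.267, 0.0497, 0.0196 | 0.289, 0.0534, 0.0222 | 0.311, 0.0570, 0.0248 | 0.333, 0.0605, 0.0276 | 0.356, 0.0639, 0.0305 | 0.378, 0.0672, 0.0336 | 0.400, 0.0704, 0.0367 | 0.422, 0.0734, 0.0400 | 0.444, 0.0764, 0.0433 |
```

Call:
{"op": "arm_command", "data": {
  "deltas": [0,0,0.011,0.001,-0.002,0,36,0,0,0.022,0.0015,-0.004,0,36,0,0,0.044,0.0035,-0.0085,0,36,0,0,0.067,0.005,-0.0125,0,36,0,0,0.089,0.007,-0.0165,0,36,0,0,0.111,0.0095,-0.0205,0,36,0,0,0.133,0.0115,-0.024,0,36,0,0,0.156,0.014,-0.028,0,36,0,0,0.178,0.0165,-0.0315,0,36,0,0,0.2,0.019,-0.0355,0,36,0,0,0.222,0.022,-0.039,0,36,0,0,0.244,0.025,-0.042,0,36,0,0,0.267,0.028,-0.0455,0,36,0,0,0.289,0.031,-0.0485,0,36,0,0,0.311,0.0345,-0.052,0,36,0,0,0.333,0.0375,-0.0545,0,36,0,0,0.356,0.041,-0.0575,0,36,0,0,0.378,0.0445,-0.0605,0,36,0,0,0.4,0.0485,-0.063,0,36,0,0,0.444,0.056,-0.0675,0,36]
}}

```text
clock: 9.65
position: [0.5262, -0.1163, 0.0848]
ee_rot: [-2.732, -1.55, 0.002]
force: [-1.0, 0.7, 0.5]
width: 0.391
gripper_force: 0.7
```

Run:
```python
from h import *
s=sensors.observe();print(s["position"],s["force"],s["joints"].round(2))
S=optics.get_image("scene")
for nm,lo,hi,z in(("yellow",(22,150,120),(34,255,255),.09),("black",(0,0,0),(180,255,50),.1)):
    for c,q in blobs(S,lo,hi,(215,175,340,325))[0]: print("S",nm,c,q[4],ray("scene",c,z).round(4))
cv2.imwrite("pics/s5.png",cv2.resize(S[140:320,180:380],None,fx=3,fy=3))
```

```text
[ 0.52616435 -0.1162927   0.08476192] [-1.03055701  0.72973337  0.48027593] [-0.19  0.46  0.42  1.95 -0.26  0.78 -0.16]
S yellow [254.1 198.1] 88 [ 0.518  -0.1138]
S black [236.4 181.5] 66 [ 0.4877 -0.1801]
S black [319.  206.2] 36 [0.4916 0.0686]
S black [237.8 258.4] 46 [ 0.7016 -0.0776]
S black [308.9 268.5] 42 [0.6708 0.1004]
```

View pics/s5.png

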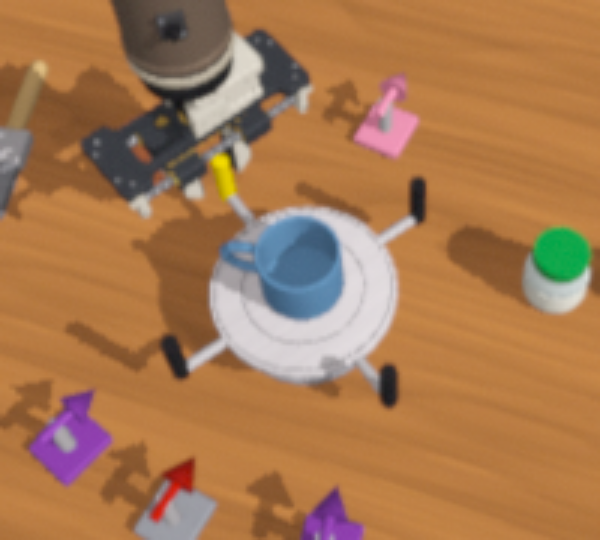

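The wheel and cup turned together by about 45°, and the cup is still centred at crop (300,265). I'll carry on another 40°.

Call:
{"op": "arm_command", "data": {
  "deltas": [0,0,0.011,0.002,-0.001,0,36,0,0,0.022,0.004,-0.002,0,36,0,0,0.044,0.008,-0.0045,0,36,0,0,0.067,0.012,-0.006,0,36,0,0,0.089,0.016,-0.008,0,36,0,0,0.111,0.02,-0.0095,0,36,0,0,0.133,0.0245,-0.011,0,36,0,0,0.156,0.0285,-0.0125,0,36,0,0,0.178,0.033,-0.0135,0,36,0,0,0.2,0.0375,-0.0145,0,36,0,0,0.222,0.042,-0.0155,0,36,0,0,0.244,0.046,-0.0165,0,36,0,0,0.267,0.0505,-0.017,0,36,0,0,0.289,0.055,-0.0175,0,36,0,0,0.311,0.0595,-0.0175,0,36,0,0,0.333,0.064,-0.0175,0,36,0,0,0.356,0.0685,-0.0175,0,36,0,0,0.378,0.073,-0.0175,0,36,0,0,0.4,0.0775,-0.017,0,36,0,0,0.444,0.0865,-0.016,0,36]
}}

```text
clock: 11.7
position: [0.6131, -0.1323, 0.0849]
ee_rot: [-2.037, -2.391, 0.001]
force: [-1.3, 0.8, 0.1]
width: 0.39
gripper_force: 0.6
```

Run:
```python
from h import *
s=sensors.observe();print(s["position"],s["force"],s["joints"].round(2))
S=optics.get_image("scene");T=optics.get_image("top")
a,_=blobs(S,(22,150,120),(34,255,255),(215,175,340,325))
for c,q in a: 
    P=ray("scene",c,.09);print(c,P,np.degrees(np.arctan2(P[1]+.006,P[0]-.592)))
cv2.imwrite("pics/s6.png",S);cv2.imwrite("pics/t6.png",T)
```

```text
[ 0.61308863 -0.13225776  0.08490408] [-1.26925196  0.84005905  0.05690044] [-0.02  0.57  0.22  1.72 -0.16  0.87  0.43]
[236.1 228.2] [ 0.62060927 -0.12157326] -76.0963655077593
```

Call:
{"op": "arm_command", "data": {
  "deltas": [0,0,0.011,0.002,0.0005,0,36,0,0,0.022,0.0045,0.001,0,36,0,0,0.044,0.009,0.002,0,36,0,0,0.067,0.013,0.003,0,36,0,0,0.089,0.0175,0.004,0,36,0,0,0.111,0.0215,0.0055,0,36,0,0,0.133,0.026,0.007,0,36,0,0,0.156,0.03,0.009,0,36,0,0,0.167,0.032,0.01,0,36,0,0,0.178,0.034,0.011,0,36,0,0,0.178,0.034,0.011,0,36]
}}

```text
clock: 12.9
position: [0.6477, -0.1211, 0.085]
ee_rot: [1.687, 2.65, 0.0]
force: [-0.8, 1.0, 0.3]
width: 0.391
gripper_force: 0.0
```

Run:
```python
from h import *
s=sensors.observe();print(s["position"],s["force"])
S=optics.get_image("scene");T=optics.get_image("top")
a,_=blobs(S,(22,150,120),(34,255,255),(190,175,340,325))
for c,q in a: 
    P=ray("scene",c,.09);print(c,q[4],P,np.degrees(np.arctan2(P[1]+.006,P[0]-.592)))
A=cv2.resize(T[75:200,280:400],None,fx=3.3,fy=3.3,interpolation=cv2.INTER_CUBIC)
B=cv2.resize(S[200:325,205:325],None,fx=3.3,fy=3.3,interpolation=cv2.INTER_CUBIC)
cv2.imwrite("pics/b7.png",np.hstack([A,B]));print(A.shape)
```

```text
[ 0.64765954 -0.12114594  0.08498852] [-0.75164503  0.99513977  0.30875438]
(412, 396, 3)
```

View pics/b7.png

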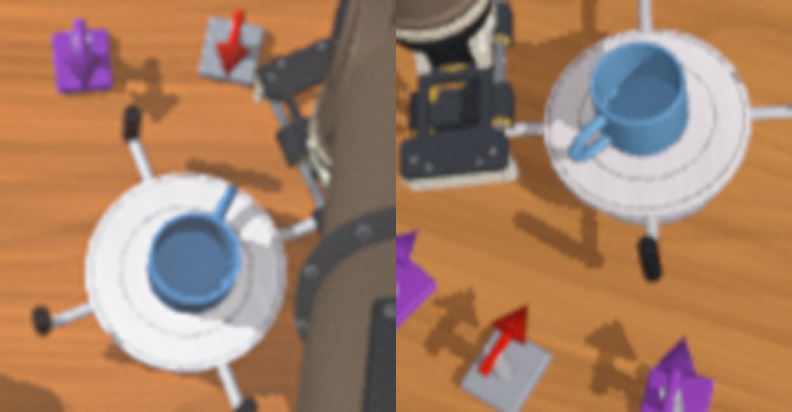

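In the top half of the picture the handle end is at (232,190), the rim centre at (195,260) and the red tip at (231,73). The cup still sits centred, and a little more turn is needed.

Run:
```python
from h import *
f=lambda x,y,z:ray("top",(280+x/3.3,75+y/3.3),z)
g=lambda x,y,z:ray("scene",(205+(x-396)/3.3,200+y/3.3),z)
an=lambda d:np.degrees(np.arctan2(d[1],d[0])).round(1)
for nm,C,r,h,t,ft in(("top",f(186,271,.062),f(195,261,.122),f(233,190,.11),f(231,73,.055),f(231,50,.005)),("scene",g(648,121,.062),g(640,90,.122),g(578,153,.092),g(520,310,.055),g(506,372,.005))):
    print(nm,C,r,h,"handle",an(h-r),"tip",an(t-C),np.hypot(*(t-C)),"foot",an(ft-C),"tip from cup",an(t-r))
p1=f(132,110,.115)
for n,p in(("p2->",f(244,405,.1)),("up",f(131,115,.11)),("left",f(41,320,.11))):print(n,an(p-[.591,-.006]))
```

```text
top [ 0.58793986 -0.00686153] [ 0.58391586 -0.01070047] [ 0.64668763 -0.04136983] handle -26.0 tip -11.4 0.18068347852458216 foot -10.3 tip from cup -9.9
scene [ 0.59362871 -0.00515544] [ 0.59712649 -0.00583607] [ 0.65017717 -0.0396466 ] handle -32.5 tip -11.7 0.1799024681176559 foot -10.9 tip from cup -11.7
p2-> -158.1
up 23.3
left 115.7
```

Call:
{"op": "arm_command", "data": {
  "deltas": [0,0,0.014,0.0025,0.0012,0,36,0,0,0.028,0.005,0.0025,0,36,0,0,0.042,0.0075,0.004,0,36,0,0,0.056,0.01,0.0053,0,36,0,0,0.07,0.0122,0.0067,0,36,0,0,0.083,0.0146,0.0082,0,36,0,0,0.097,0.017,0.0098,0,36,0,0,0.111,0.0192,0.0114,0,36,0,0,0.125,0.0214,0.013,0,36,0,0,0.139,0.0236,0.0147,0,36,0,0,0.153,0.0258,0.0165,0,36,0,0,0.167,0.0279,0.0183,0,36,0,0,0.167,0.0279,0.0183,0,36]
}}

```text
clock: 14.3
position: [0.6757, -0.1025, 0.0849]
ee_rot: [1.325, 2.848, 0.001]
force: [0.9, -0.7, -0.8]
width: 0.391
gripper_force: 0.0
```

Run:
```python
from h import *
s=sensors.observe();print(s["position"],s["force"])
S=optics.get_image("scene");T=optics.get_image("top")
A=cv2.resize(T[75:200,280:400],None,fx=3.3,fy=3.3,interpolation=cv2.INTER_CUBIC)
B=cv2.resize(S[200:325,205:325],None,fx=3.3,fy=3.3,interpolation=cv2.INTER_CUBIC)
cv2.imwrite("pics/b8.png",np.hstack([A,B]))
```

```text
[ 0.67570013 -0.10254336  0.08493922] [ 0.88890144 -0.66214008 -0.82467955]
```

View pics/b8.png

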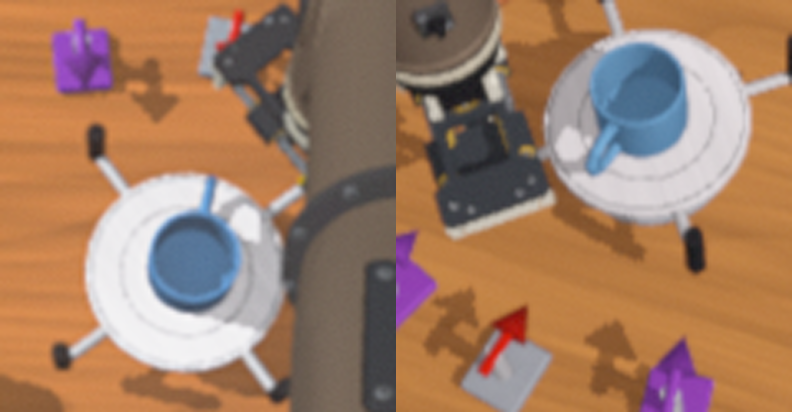

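```bash
cat > m.py <<'E'
from h import *
f=lambda x,y,z:ray("top",(280+x/3.3,75+y/3.3),z)
g=lambda x,y,z:ray("scene",(205+(x-396)/3.3,200+y/3.3),z)
an=lambda d:np.degrees(np.arctan2(d[1],d[0])).round(1)
def handle(T,r):
    b,m=blobs(T,(95,60,30),(120,255,255),(300,110,380,200),100)
    m=cv2.medianBlur(m,1);y,x=np.nonzero(m)
    P=np.array([ray("top",(a,c),.11) for a,c in zip(x,y)])-r
    d=np.hypot(*P.T);k=(d>.05)&(d<.085)
    return k.sum(),P[k].mean(0),an(P[k].mean(0)),an(P[k&(d>.06)].mean(0))
E
python3 - <<'E'
from m import *
C=np.array([.591,-.006])
def out(r,h,R,H):print("top",an(h-r),"scene",an(H-R))
out(f(195,261,.122),f(211,181,.11),g(640,90,.122),g(597,166,.09))
for n,p in(("up",f(95,137,.1)),("left",f(62,356,.11)),("lo",f(280,388,.11))):print(n,an(p-C))
T0=cv2.imread("pics/top0.png");print(handle(T0,ray("top",(336.9,154.9),.118)))
T=optics.get_image("top");print(handle(T,f(195,261,.118)))
for c,q in blobs(T,(95,60,30),(120,255,255),(300,110,380,200),100)[0]:print(c,q)
E
```

```text
top -10.1 scene -15.5
up 38.5
left 130.5
lo -144.4
(np.int64(31), array([-0.0364868 , -0.04548591]), np.float64(-128.7), np.float64(-128.7))
(np.int64(23), array([ 0.06067812, -0.00911901]), np.float64(-8.5), np.float64(-8.7))
[338.5 152.6] [325 129  28  40 699]
```

Handle reads about -11° and the pointer about -11°. I'll release: back off to centre on the peg, lift, then clear the view.

Call:
{"op": "arm_command", "data": {
  "deltas": [0,0,0,-0.003,-0.003,0,36,0,0,0,-0.006,-0.005,0,36,0,0,0,-0.006,-0.005,0,36,0,0,0,-0.006,-0.005,0.02,36,0,0,0,-0.006,-0.005,0.04,36,0,0,0,-0.006,-0.005,0.07,36,0,0,0,-0.006,-0.005,0.1,36,0,0,0,-0.006,-0.005,0.12,36,0,0,0,-0.04,-0.035,0.12,36,0,0,0,-0.07,-0.07,0.12,36,0,0,0,-0.1,-0.11,0.12,36,0,0,0,-0.13,-0.15,0.12,36,0,0,0,-0.15,-0.19,0.12,36,0,0,0,-0.17,-0.23,0.12,36,0,0,0,-0.19,-0.27,0.12,36,0,0,0,-0.19,-0.27,0.12,36]
}}

```text
clock: 16.05
position: [0.48, -0.3806, 0.2053]
ee_rot: [1.342, 2.84, -0.007]
force: [-0.3, -1.0, 0.0]
width: 0.391
gripper_force: 0.0
```

Run:
```python
from m import *
s=sensors.observe();print(s["position"],s["force"],s["clock"])
T=optics.get_image("top");S=optics.get_image("scene");cv2.imwrite("pics/tf.png",T);cv2.imwrite("pics/sf.png",S)
C=np.array([.591,-.006])
print(handle(T,f(195,261,.118)))
for c,q in blobs(T,(95,60,30),(120,255,255),(300,110,380,200),100)[0]:print(c,q)
T0=cv2.imread("pics/top0.png");S0=cv2.imread("pics/scene0.png")
for n,a,b in(("scene",S0,S),):
  for i in(a,b):
    pts=[]
    for lo,hi in(((0,0,0),(180,255,50)),((22,150,120),(34,255,255))):
      for c,q in blobs(i,lo,hi,(215,175,340,290))[0]:
        p=ray(n,c,.088)-[.593,-.006]
        if .1<np.hypot(*p)<.16: pts.append((q[4],lo[0],np.hypot(*p).round(3),an(p)))
    print(pts)
b=blobs(T,(0,190,90),(5,255,255),(335,70,365,110))[0]
for c,q in b:
    print("red",c,an(ray("top",c,.055)-C), an(ray("top",(c[0],q[1]+q[3]),.055)-C))
for nm,lo,hi,roi in(("g",(50,120,60),(75,255,255),(230,160,290,215)),("y",(22,150,120),(34,255,255),(190,175,235,215)),("bowl",(3,100,100),(10,185,255),(385,175,430,220))):
    print(nm,[[x[0] for x in blobs(i,lo,hi,roi,60)[0]] for i in(T0,T)])
```

```text
[ 0.48000003 -0.38057072  0.20534743] [-0.26021059 -0.99101584  0.04130943] 16.05
(np.int64(24), array([ 0.06053149, -0.0089256 ]), np.float64(-8.4), np.float64(-8.7))
[338.5 152.5] [325 129  28  40 698]
[(np.int32(49), 0, np.float64(0.13), np.float64(-79.8)), (np.int32(44), 0, np.float64(0.128), np.float64(101.6)), (np.int32(46), 0, np.float64(0.128), np.float64(10.2)), (np.int32(87), 22, np.float64(0.134), np.float64(-168.6))]
[(np.int32(41), 0, np.float64(0.133), np.float64(-141.9)), (np.int32(42), 0, np.float64(0.129), np.float64(128.8)), (np.int32(45), 0, np.float64(0.128), np.float64(37.6)), (np.int32(105), 22, np.float64(0.13), np.float64(-53.4))]
red [349.9  89.5] -10.3 -11.3
g [[array([257.5, 190.6])], [array([257.5, 190.5])]]
y [[array([210.1, 195.1])], [array([210.1, 195.1])]]
bowl [[array([407. , 198.5])], [array([406.8, 198.5])]]
```

```bash
python3 -c "
from cell import arm
print(arm.sign_off())"
```

```text
the job is handed in; nothing more can be done
None
```

I turned the wheel about 117° anticlockwise with the cup riding along, released it and handed the job in; by my last measurements the cup's handle is within about 3° of the red pointer, the jars and bowl have not moved (I did not re-measure the brush), and the sign-off returned no verdict.

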